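Pull an espresso on a capsule machine

ROBOT

A 7-joint arm with a two-finger parallel gripper is mounted at the origin on a cart in front of the work surface, level with it; the furniture and walls round the work are solid. World frame = base frame: x ahead of the robot, y to its left, z up, the work surface at z = 0. Lengths are in m, angles in rad, forces in N, time in s.
With the tool pointing down it reaches from about 0.4 to 0.85 m from the base axis. Payload 10.4 kg.
Tool frame: the origin (TCP) lies between the finger pads; the fingertips stand 17 mm ahead of it and the grasp point (between the pads) lies 2 mm behind it; z points along the fingers, y is the line along which they close (so a half turn about z gives the same grasp; the last joint's range is limited). The gripper opens to 85 mm and grips with 20 to 120 N. Pads are 22 mm wide; open, the fingers measure 114 mm over their backs; the gripper's body (76 mm by 85 mm) begins 54 mm behind the grasp point. The pads swing forward as they close: fully open they stand 13 mm farther back than shut.
Start: joints at [1.099, 0.332, -0.065, 1.46, 0.022, 1.35, -0.088], TCP at [0.271, -0.563, 0.248] pointing down, gripper open.
Joint ranges: [-2.6, 2.6], [-0.5, 2.12], [-1.47, 1.34], [0.16, 2.42], [-1.27, 4.41], [0.06, 2.06], [-2.6, 2.6]. Speed limits (rad/s): [2.22, 2.22, 2.79, 2.79, 3.14, 3.14, 3.14].

INTERFACE

Orientations are given as a unit quaternion [x, y, z, w].
In Python, from workcell import readout, imaging, manip gives the robot as it stands. The module is installed in compiled form; this text tells all that it offers.
- The arm moves only by the shell command python3 -m crank 'ROWS' [OPENING] [FORCE]. ROWS is JSON, a list of rows, each a list of 4 numbers: the shift along the tool's x, y, z as a fraction of full scale, then the turn about the tool's z as a fraction of full scale. In form: [[x, y, z, yaw], ...]. A call has 1 to 5 rows; each row is the pose to reach, as a shift and turn from the pose commanded when the call began, along the tool's axes at that moment; what a row does not reach only later rows make up. Full scale, the value 1, is 400 mm for a shift and 60 degrees for a turn. A row lasts 1/12 s, in which the tool goes at most 41.7 mm and 7.16 degrees, less where a joint would pass 70% of its speed; a pose out of reach is approached as far as the arm can. A call with a number of a shift or a turn outside -1 to 1 is refused whole. A call with a gripper value outside its range is refused whole. OPENING is the gripper command: -1 is shut, 1 is fully open, values between are in proportion, set as the call begins (- or left out, the last holds). The fingers move at their own pace and stop on an object; FORCE is the grip in N (left out, the last holds). Time passes only in rows, so rows that repeat a pose let the fingers close. It gives the time, the measured TCP pose, the force, the opening and the grip force at its end, in the units of the state.
- readout.get_obs(): the state, without advancing time (a new reading comes with each control period).
- imaging.camera(name): name is "scene" or "top"; returns a dict with "color" (420x560x3 uint8, red, green, blue), "fx", "fy", "cx", "cy" (pixels), "rvec" (rotation vector, rad) and "tvec" (3), from world to camera coordinates, as OpenCV has them. Camera axes: x right, y down, z forward; pixel columns grow to the right and rows downward; lengths in m; the calibration is good to about 2 mm. A picture is of the moment at which its call begins. There is no depth.
- manip.hand_in(): hands the job in; it is judged then, once.
The state is a dict: "clock": time; "joint_pos": joint angles; "joint_velocities": joint speeds; "tau": joint torques, N m; "position": TCP position; "ee_rot": TCP orientation; "ft_force": force on the tool from outside, world axes, zero at the start; "torque": the same for the moment, N m; "grip_width": opening from 0.0 (shut) to 1.0 (fully open); "grasp_force": force on a finger pad.
Only numpy, scipy, OpenCV 4.12 (cv2) and the standard library are available. Lean on these libraries where they do the work, as an engineer would, in place of code of your own. Each camera call takes 0.05 s, during which the arm holds its last target. There are 200 camera calls.

TASK

Make an espresso on the capsule machine, by pressing only: switch the machine on at its rocker switch, then push the raised lever down until it locks over the capsule, then press the smaller of the two round keys fully in and let it come back out. The cup is already under the spout and stays there; do not press the larger key at all, do not press the small key before the lever is locked, and do not pick up, knock or shift the cup, the canister, the glass or the spare capsules.

Things in the scene. Friction and masses are not known exactly. Their poses are not given: they have to be found in the camera images.
- machine: White capsule coffee machine with a rounded back, fixed, 231 mm long, 140 mm wide, flat deck 200 mm up. Origin: on the worktop under its middle; x points from its front (cup) to its back, z up. In this frame (mm): drip tray and cup at x -66, brew head with capsule well at x -40, lever hinge at x 15; behind it, in one row at x 60: rocker at y -41, small key at y 0, large key at y 41.
- rocker (a joint): Black see-saw mains switch on the deck, 36 mm long along the machine's x, 21 mm wide, pivoting about the machine's y at its middle, in a bezel 5 mm high. 0 rad = off, front end up; 0.40 rad = on, front end down. An over-centre spring snaps it past 0.20 and keeps it either way; about 3 N at its end switch it.
- rocker_on_end (a point): Point on the top face of the rocker near its front end, 14.5 mm from the pivot: press here, straight down, to switch on. It is about 216 mm above the worktop when off and about 210 mm when on.
- lever (a joint): Locking lever: two flat steel arms, a cover disc and a black round grip bar (16 mm thick, 94 mm long, along the machine's y), hinged behind the capsule well. 0 rad = raised open by 0.95 rad, as at the start (give or take 0.08); 0.95 rad = flat and locked. Pushed at the bar it swings forward and down. A spring resists with up to about 11 N, and past about 0.62 rad snaps it shut and keeps it shut.
- lever_grip (a point): Middle of the grip bar's upper side, the place to push, 90 mm from the hinge; about 218 mm above the worktop when the lever is flat, about 287 mm when it is open.
- lever_hinge (a point): Middle of the lever's hinge axis, 208 mm above the worktop; the axis runs along the machine's y. The grip bar's axis lies 90 mm from it, towards the machine's front and up by 0.95 rad less the joint value.
- key_small (a joint): Travel of the small-cup key, 0 = out, 0.004 m = fully in; a spring (about 5 N fully in) returns it.
- key_small_top (a point): Centre of the top of the smaller round steel key (18 mm across), in the middle of the row, 209 mm above the worktop when out; presses straight down.
- key_large (a joint): Travel of the large-cup key, 0 = out, 0.004 m = fully in; the same spring. Not to be pressed.
- key_large_top (a point): Centre of the top of the larger round steel key (28 mm across), at the left end of the row seen from the machine's front, 41 mm from the small key.
- espresso_cup: Small white cup with dots, 63 x 88 x 54 mm, standing loose on the drip tray under the spout. Origin: under the middle of cup and handle together, 13 mm from the bowl's axis.
- sugar_canister: Steel canister with a black lid, 67 mm across, 122 mm high, standing loose beside the machine. Origin: centre of its underside.
- water_glass: Clear glass tumbler, 74 mm across, 84 mm high, standing loose beside the machine. Origin: centre of its underside.
- capsule_0: Spare copper coffee capsule, 37 mm across, 27 mm high, standing loose on the worktop on its rim. Origin: centre of its underside.
- capsule_1: Second spare capsule, like the first.
Not all that is in view belongs to the job. Leave any green or orange look-alike of the espresso_cup alone.

How it is judged:
On the way, in this order (a step that is already met when the one before it is completed fails the run):
1. the rocker is switched on (value of joint rocker above 0.34 rad), for 0.2 s.
2. the lever is down and locked (value of joint lever above 0.89 rad), for 0.2 s.
3. the small key is pressed in (value of joint key_small above 0.0028 m), for 0.1 s.
At the end, for the whole second after the job is handed in: Rocker on (over 0.34 rad), lever locked flat (over 0.89 rad), both keys out (under 1 mm in), the cup upright on the drip tray within 15 mm of where it stood (value of joint rocker above 0.34 rad and value of joint lever above 0.89 rad and value of joint each of key_small, key_large below 0.001 m and z of espresso_cup in the frame of machine between 0.027 and 0.035 m and angle between espresso_cup's own z axis and vertical below 0.1 rad and distance of espresso_cup from where it was at the start of the episode below 0.015 m); the robot touches nothing.
It fails at once if the large key is pressed (2 mm or more) (value of joint key_large above 0.002 m).
It fails at once if the small key is pressed (2 mm or more) while the lever is not down (value of joint key_small above 0.002 m and value of joint lever below 0.85 rad).
It fails at once if the cup is shifted, lifted (15 mm) or tipped (distance of espresso_cup from where it was at the start of the episode above 0.015 m or angle between espresso_cup's own z axis and vertical above 0.3 rad).
It fails at once if the canister, the glass or a spare capsule is shifted or lifted (20 mm) (distance of any of sugar_canister, water_glass, capsule_0, capsule_1 from where it was at the start of the episode above 0.02 m).
It also fails if it takes over 48 s, if anything falls off the work surface, if the arm or the gripper's body presses on something with over 40 N, if the wrist force passes 120 N, or if a joint passes its speed limit or range.

## Working session

There is one attempt and no reset: what is moved stays moved. The work goes in short steps, Python scripts to look and compute and a shell command to move; the robot and the scene stay as the last step left them, time stands still between calls to the robot, and variables do not carry over. Pictures are saved under pics/ and viewed, at most 10 in all, crops included, and the job is handed in when it is done.

```bash
mkdir -p pics; cat > h.py <<'E'
import numpy as np, cv2
from workcell import readout, imaging, manip
from scipy.spatial.transform import Rotation as R
def cam(n):
    c=imaging.camera(n); K=np.array([[c['fx'],0,c['cx']],[0,c['fy'],c['cy']],[0,0,1.]])
    Rm=cv2.Rodrigues(np.array(c['rvec'],float))[0]; return c['color'],K,Rm,np.array(c['tvec'],float)
def ray(K,Rm,t,uv,z):
    d=Rm.T@np.linalg.inv(K)@np.array([uv[0],uv[1],1.]); o=-Rm.T@t
    return o+d*(z-o[2])/d[2]
def proj(K,Rm,t,p):
    q=K@(Rm@np.array(p,float)+t); return q[:2]/q[2]
E
python3 - <<'E'
from h import *
for n in('scene','top'):
    im,K,Rm,t=cam(n); cv2.imwrite(f'pics/{n}0.png',cv2.resize(im[:,:,::-1],(784,588),interpolation=cv2.INTER_CUBIC))
    np.savez(n+'.npz',K=K,R=Rm,t=t,im=im); print(n,-Rm.T@t,K[0,0])
print(readout.get_obs())
E
```

```text
scene [ 0.63781662 -0.5600449   0.83769724] 382.40752054658844
top [0.36869417 0.00216551 1.15643357] 387.90646487011236
{'clock': 0.1, 'joint_pos': array([ 1.09939542,  0.33279984, -0.06471611,  1.46086631,  0.02161249,
        1.34990717, -0.08850345]), 'joint_velocities': array([-0.00085051, -0.00158288,  0.00229404, -0.00140161, -0.00015214,
        0.00273379,  0.00173683]), 'tau': array([ 2.66347197e-03, -6.26745987e+01,  4.97879635e-02, -3.92426455e+01,
        1.60565274e-02,  7.01076526e-03,  7.48440857e-05]), 'position': array([ 0.27104195, -0.56281465,  0.24759676]), 'ee_rot': array([ 9.74923719e-01,  2.22538378e-01, -1.74872857e-04, -6.18046518e-04]), 'ft_force': array([-0.28141456,  0.85359431,  0.21520727]), 'torque': array([ 0.00094512,  0.05200241, -0.04279249]), 'grasp_force': 0.0, 'grip_width': 0.9989413273572874}
```

View pics/scene0.png

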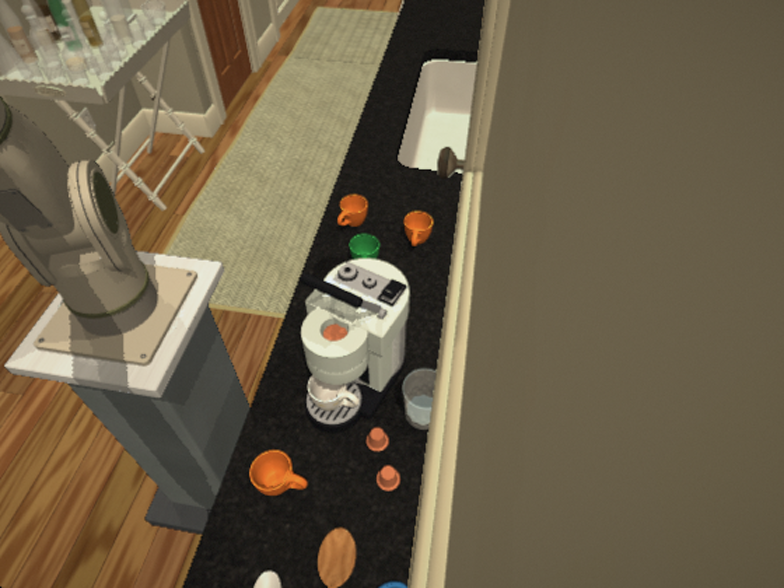

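View pics/top0.png

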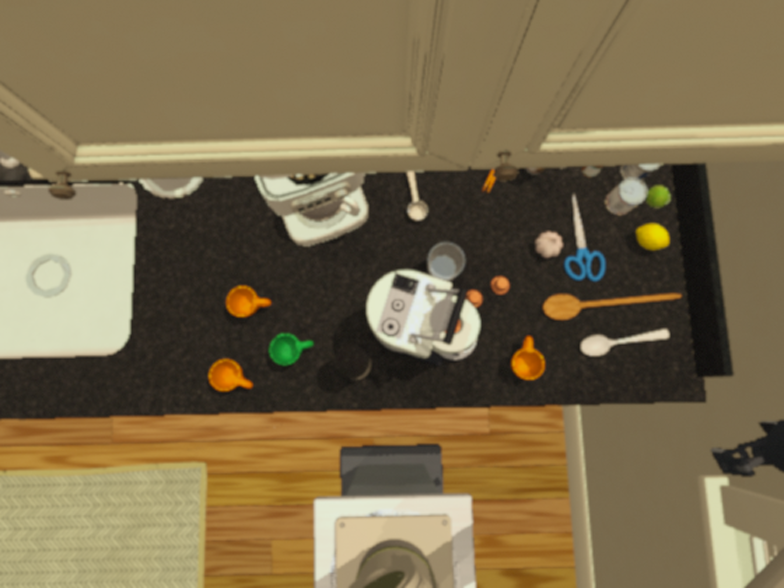

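The scene view shows the machine at about (355,320) with its front facing the camera. In the top view it is at about (415,312): rocker (404,282), small key (398,305), large key (390,327), grip bar (455,315), spout to the right. I'll zoom in on both.

```bash
python3 - <<'E'
import numpy as np,cv2
a=np.load('scene.npz')['im'][175:310,205:320,::-1]; b=np.load('top.npz')['im'][180:265,250:355,::-1]
f=lambda i,s:cv2.resize(i,None,fx=s,fy=s,interpolation=cv2.INTER_CUBIC)
cv2.imwrite('pics/sz.png',f(a[:80],7)[:, :]); cv2.imwrite('pics/tz.png',f(b,7))
E
```

```text
(no output)
```

View pics/sz.png

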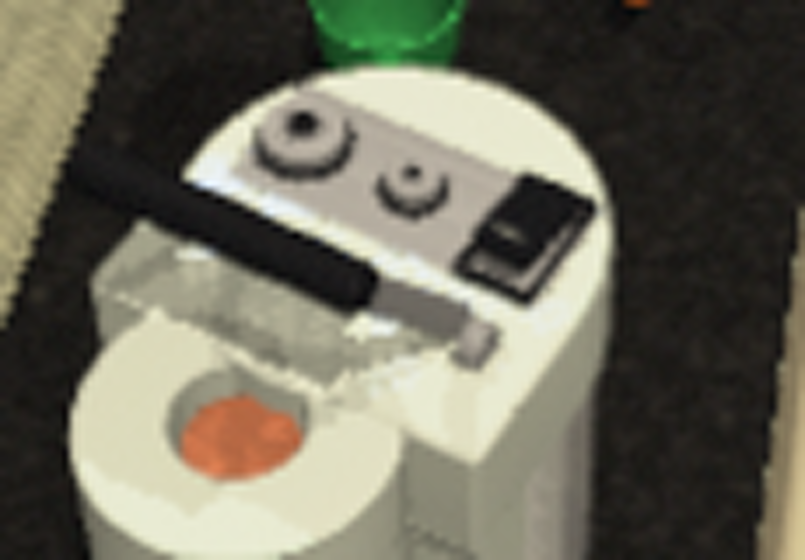

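View pics/tz.png

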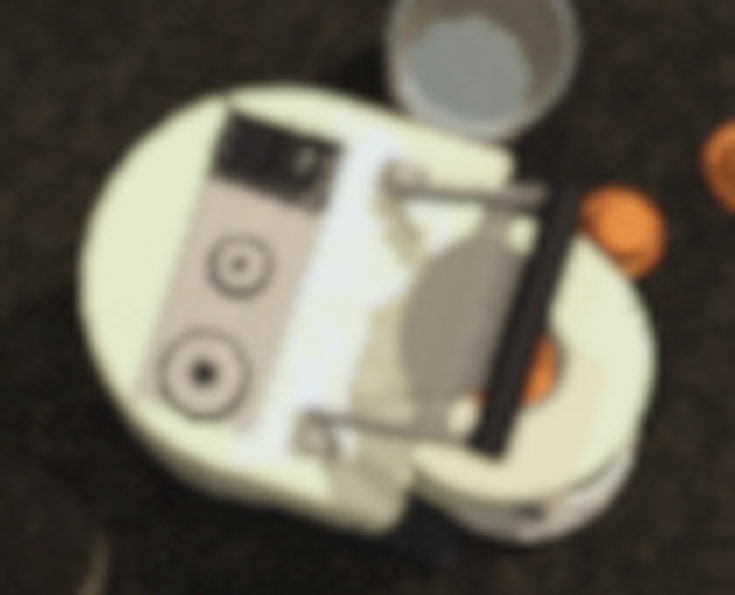

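```bash
cat > fit.py <<'E'
from h import *
from scipy.optimize import least_squares
C={n:np.load(n+'.npz') for n in('scene','top')}
off={'scene':(205,175),'top':(250,180)}
P=[('scene',(302,136),(60,41,209)),('scene',(411,183),(60,0,209)),('top',(240,266),(60,0,209)),('top',(204,373),(60,41,209)),
('top',(277,159),(60,-41,208)),('scene',(526,238),(60,-41,207)),
('top',(567,185),'b-'),('top',(488,455),'b+'),('scene',(362,286),'b-'),('scene',(82,163),'b+')]
def M(m,q):
    c,s=np.cos(q[2]),np.sin(q[2]); m=np.array(m)/1000.
    return np.array([q[0]+c*m[0]-s*m[1],q[1]+s*m[0]+c*m[1],m[2]])
def bar(a,y): return (15-90*np.cos(a),y,208+90*np.sin(a))
def res(q):
    r=[]
    for n,uv,m in P:
        if isinstance(m,str): m=bar(q[3],47 if m[1]=='+' else -47)
        c=C[n]; r+=list(proj(c['K'],c['R'],c['t'],M(m,q))-((np.array(uv)+.5)/7-.5+off[n]))
    return np.array(r)
if __name__=='__main__':
    s=least_squares(res,[.42,0,1.4,.95],loss='soft_l1'); q=s.x; np.save('q.npy',q); print(q); print(res(q).reshape(-1,2).round(2))
    for n,m in dict(rock=(45.5,-41,216),small=(60,0,209),large=(60,41,209),grip=bar(q[3],0),flat=bar(0,0),hinge=(15,0,208)).items(): print(n,M(m,q).round(4))
E
python3 fit.py
```

```text
[ 0.49308641 -0.07673152  1.22895866  0.99411057]
[[ 0.49 -0.61]
 [ 0.76 -0.53]
 [ 0.94  0.94]
 [ 0.97  1.36]
 [ 0.7   0.8 ]
 [ 0.67 -0.77]
 [ 0.38  0.83]
 [-0.39  1.4 ]
 [ 2.48  0.68]
 [ 1.12 -0.24]]
rock [ 0.547  -0.0476  0.216 ]
small [ 0.5132 -0.0202  0.209 ]
large [ 0.4746 -0.0065  0.209 ]
grip [ 0.4817 -0.1088  0.2834]
flat [ 0.4679 -0.1474  0.208 ]
hinge [ 0.4981 -0.0626  0.208 ]
```

```bash
cat > go.py <<'E'
# usage: go.py mx my z(mm, TIP height) -> delta in tool units to put tip there (machine frame), yaw to align tool x with machine x
import sys; from h import *; from fit import M
q=np.load('q.npy'); o=readout.get_obs(); Rt=R.from_quat(o['ee_rot']).as_matrix()
tgt=M([float(v) for v in sys.argv[1:4]],q); tip=o['position']+np.array([0,0,-.017])
d=Rt.T@(tgt-tip)/.4; x=Rt[:,0]; yaw=-np.degrees((q[2]-np.arctan2(x[1],x[0])+np.pi)%(2*np.pi)-np.pi)
c,s=np.cos(q[2]),np.sin(q[2]); w=(tip[:2]-q[:2])*1000
print('delta',d.round(4),'yaw frac',round(yaw/60,3),'tip in machine',[round(c*w[0]+s*w[1],1),round(-s*w[0]+c*w[1],1),round(tip[2]*1000,1)],'F',o['ft_force'].round(1),'t',o['clock'],'tilt',Rt[:2,2].round(3))
E
python3 -m crank '[[0,0,-0.1,0],[0,0,-0.2,0],[0,0,-0.3,0],[0,0,-0.35,0],[0,0,-0.35,0]]' -1 40; python3 go.py 45.5 -41 370
```

```text
clock: 0.52
position: [0.2717, -0.564, 0.3939]
ee_rot: [0.975, 0.222, 0.001, 0.004]
ft_force: [-0.1, -0.7, 0.6]
grip_width: 0.297
grasp_force: 0.0
delta [ 1.1801 -0.8648  0.0112] yaw frac -0.745 tip in machine [np.float64(-533.3), np.float64(45.2), np.float64(376.9)] F [-0.1 -0.7  0.6] t 0.5167 tilt [ 0.004 -0.007]
```

```bash
python3 -m crank '[[0.07,-0.05,0,0],[0.14,-0.1,0,0],[0.21,-0.15,0,0],[0.28,-0.2,0,0],[0.35,-0.25,0,0]]' >/dev/null
python3 -m crank '[[0.07,-0.05,0,0],[0.14,-0.1,0,0],[0.21,-0.15,0,0],[0.28,-0.2,0,0],[0.35,-0.25,0,0]]' >/dev/null
python3 -m crank '[[0,0,0,-0.1],[0,0,0,-0.2],[0,0,0,-0.3],[0,0,0,-0.4],[0,0,0,-0.5]]'; python3 go.py 45.5 -41 370
```

```text
clock: 1.77
position: [0.4365, -0.2613, 0.3874]
ee_rot: [0.883, 0.47, -0.0, -0.001]
ft_force: [0.6, -0.5, -0.7]
grip_width: 0.002
grasp_force: 0.0
delta [ 0.5973 -0.0695  0.0011] yaw frac -0.24 tip in machine [np.float64(-192.8), np.float64(-8.5), np.float64(370.4)] F [ 0.6 -0.5 -0.7] t 1.7667 tilt [-0.001  0.001]
```

```bash
python3 -m crank '[[0.09,-0.01,0,0],[0.18,-0.02,0,0],[0.27,-0.03,0,0],[0.36,-0.04,0,0],[0.45,-0.05,0,0]]' >/dev/null
python3 -m crank '[[0,0,0,-0.1],[0,0,0,-0.2],[0,0,0,-0.24],[0,0,0,-0.24]]' >/dev/null; python3 go.py 45.5 -41 235
```

```text
delta [0.1479 0.0154 0.3384] yaw frac -0.003 tip in machine [np.float64(-13.6), np.float64(-34.9), np.float64(370.4)] F [-0.4 -0.6  0.1] t 2.5167 tilt [-0.001  0.   ]
```

```bash
python3 -m crank '[[0.08,0.01,0,0],[0.148,0.015,0,0],[0.148,0.015,0.08,0],[0.148,0.015,0.16,0],[0.148,0.015,0.24,0]]' >/dev/null
python3 -m crank '[[0,0,0.06,0],[0,0,0.1,0],[0,0,0.1,0],[0,0,0.1,0]]' >/dev/null; python3 go.py 45.5 -41 212
python3 - <<'E'
from h import *
from fit import M
q=np.load('q.npy'); o=readout.get_obs(); tip=o['position']-[0,0,.017]
ims=[]
for n,c in(('scene',(175,255,205,285)),('top',(180,260,250,330))):
    im,K,Rm,t=cam(n); im=cv2.resize(im[c[0]:c[1],c[2]:c[3],::-1],None,fx=5,fy=5,interpolation=cv2.INTER_CUBIC)
    for p,col in((tip,(0,0,255)),(M((45.5,-41,216),q),(0,255,0)),(M((60,0,209),q),(255,0,0))):
        u=(proj(K,Rm,t,p)-[c[2],c[0]]+.5)*5; cv2.circle(im,tuple(int(v) for v in u),3,col,-1)
    ims.append(im)
cv2.imwrite('pics/a1.png',np.hstack(ims))
E
```

```text
delta [ 0.0008 -0.      0.0573] yaw frac -0.006 tip in machine [np.float64(45.2), np.float64(-41.0), np.float64(234.9)] F [-0.1 -0.2  0.8] t 3.2667 tilt [-0.002  0.   ]
```

View pics/a1.png

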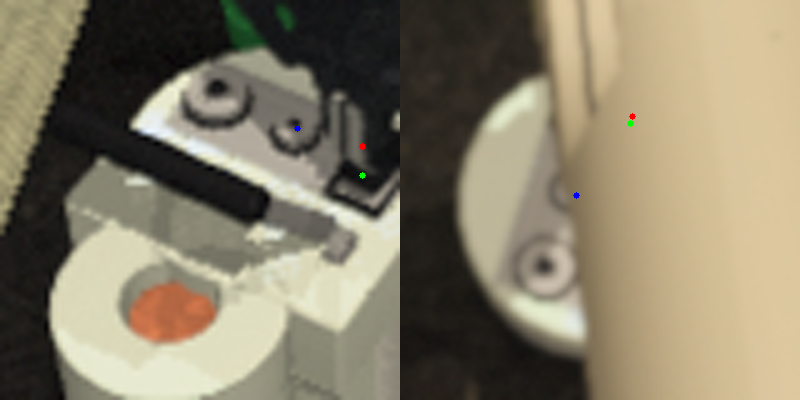

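The picture shows the closed fingers above the rocker's front end (scene crop about (355,165)). That agrees with the projected tip, so I'll press.

```bash
python3 -m crank '[[0,0,0.02,0],[0,0,0.04,0],[0,0,0.05,0],[0,0,0.055,0],[0,0,0.06,0]]';python3 -m crank '[[0,0,0.003,0],[0,0,0.006,0],[0,0,0.006,0],[0,0,0.006,0]]'; python3 go.py 45.5 -41 208
```

```text
clock: 3.78
position: [0.5473, -0.048, 0.2283]
ee_rot: [0.819, 0.574, -0.0, 0.0]
ft_force: [-4.7, -1.8, 16.4]
grip_width: 0.0
grasp_force: 8.2
clock: 4.12
position: [0.5475, -0.048, 0.2282]
ee_rot: [0.819, 0.574, 0.0, 0.001]
ft_force: [-8.6, -1.5, 19.1]
grip_width: -0.002
grasp_force: 9.8
delta [ 0.0005 -0.0015  0.008 ] yaw frac -0.005 tip in machine [np.float64(45.3), np.float64(-41.6), np.float64(211.2)] F [-8.6 -1.5 19.1] t 4.1167 tilt [ 0.001 -0.001]
```

```bash
python3 -m crank '[[0,0,-0.08,0],[0,0,-0.16,0],[0,0,-0.24,0],[0,0,-0.3,0],[0,0,-0.3,0]]' >/dev/null;python3 -m crank '[[-0.05,-0.03,0,0],[-0.1,-0.06,0,0],[-0.16,-0.09,0,0],[-0.205,-0.103,0,0],[-0.205,-0.103,0,0]]'>/dev/null; python3 go.py -34 0 300
python3 - <<'E'
from h import *
from fit import M
q=np.load('q.npy'); o=readout.get_obs(); tip=o['position']-[0,0,.017]
ims=[]
for n,c in(('scene',(175,255,205,285)),('top',(180,260,270,350))):
    im,K,Rm,t=cam(n); im=cv2.resize(im[c[0]:c[1],c[2]:c[3],::-1],None,fx=5,fy=5,interpolation=cv2.INTER_CUBIC)
    for p,col in((tip,(0,0,255)),):
        u=(proj(K,Rm,t,p)-[c[2],c[0]]+.5)*5; cv2.circle(im,tuple(int(v) for v in u),3,col,-1)
    ims.append(im)
cv2.imwrite('pics/a2.png',np.hstack(ims))
E
```

```text
delta [0.0158 0.0019 0.072 ] yaw frac -0.01 tip in machine [np.float64(-40.3), np.float64(0.8), np.float64(328.8)] F [-0.6 -1.2 -0.2] t 4.95 tilt [-0.    -0.002]
```

View pics/a2.png

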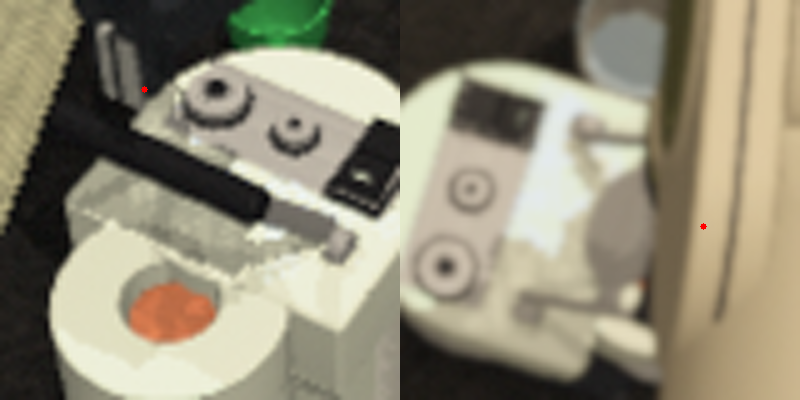

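The rocker now lies flush with its front end down, so it is on. In the scene crop the visible fingertips (about (120,100)) sit left of the projected tip (145,90). I'll zoom in to check for an offset.

```bash
python3 - <<'E'
from h import *
o=readout.get_obs(); Rt=R.from_quat(o['ee_rot']).as_matrix(); p0=o['position']
im,K,Rm,t=cam('scene'); c=(165,215,205,270); s=12
im=cv2.convertScaleAbs(cv2.resize(im[c[0]:c[1],c[2]:c[3],::-1],None,fx=s,fy=s,interpolation=cv2.INTER_CUBIC),alpha=1.8,beta=20)
for dx in(-11,11):
  for dy in(-14.5,0,14.5):
    u=(proj(K,Rm,t,p0+Rt@np.array([dx,dy,17])/1000)-[c[2],c[0]]+.5)*s; cv2.circle(im,tuple(int(v) for v in u),3,(0,0,255) if dx<0 else (255,0,0),-1)
cv2.imwrite('pics/a3.png',im)
E
```

```text
(no output)
```

View pics/a3.png

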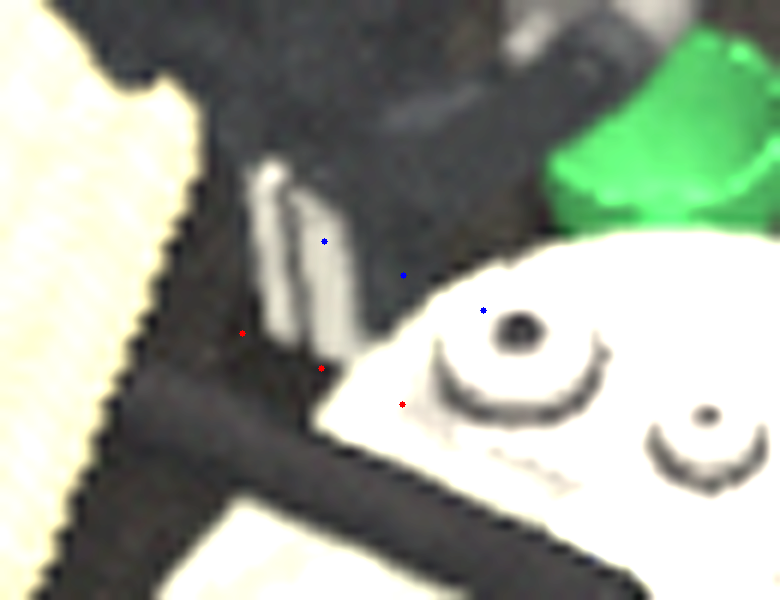

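The tip's front edge sits at about (318,352) against the predicted (321,368), so lateral calibration is good. The fingers are just narrower than I assumed. Next is the lever.

```bash
python3 -m crank '[[0.01,0.002,0.03,0],[0.02,0.002,0.06,0],[0.02,0.002,0.07,0],[0.02,0.002,0.07,0]]'>/dev/null; python3 go.py -32.4 0 291
python3 -m crank '[[0,0,0.012,0],[0,0,0.023,0],[-0.015,0,0.036,0],[-0.033,0,0.049,0],[-0.033,0,0.049,0]]'; python3 go.py -57.3 0 266.8
```

```text
delta [-0.0121  0.0004  0.0194] yaw frac -0.003 tip in machine [np.float64(-27.6), np.float64(0.1), np.float64(298.8)] F [-0.  -0.2 -0.1] t 5.4333 tilt [-0.003  0.001]
clock: 5.85
position: [0.4794, -0.1172, 0.2979]
ee_rot: [0.819, 0.574, 0.0, 0.0]
ft_force: [0.2, 2.2, 4.6]
grip_width: -0.003
grasp_force: 2.0
delta [-0.0366 -0.0015  0.0351] yaw frac -0.006 tip in machine [np.float64(-42.7), np.float64(-0.7), np.float64(280.9)] F [0.2 2.2 4.6] t 5.85 tilt [0. 0.]
```

```bash
python3 -m crank '[[-0.02,0,0.016,0],[-0.037,0,0.035,0],[-0.048,0,0.055,0],[-0.058,0,0.075,0],[-0.058,0,0.075,0]]'; python3 go.py -65.9 0 251
```

```text
clock: 6.27
position: [0.4709, -0.1395, 0.2673]
ee_rot: [0.819, 0.573, -0.001, -0.0]
ft_force: [-1.1, -0.1, -0.5]
grip_width: -0.005
grasp_force: 0.0
delta [ 0.0017 -0.0004 -0.0018] yaw frac -0.007 tip in machine [np.float64(-66.6), np.float64(-0.2), np.float64(250.3)] F [-1.1 -0.1 -0.5] t 6.2667 tilt [-0.001 -0.001]
```

```bash
python3 -m crank '[[-0.007,0,0.02,0],[-0.013,0,0.042,0],[-0.017,0,0.065,0],[-0.018,0,0.088,0],[-0.018,0,0.095,0]]'; python3 -m crank '[[0,0,0,0],[0,0,0,0],[0,0,0,0]]'; python3 go.py -73 0 214
```

```text
clock: 6.68
position: [0.4698, -0.145, 0.2335]
ee_rot: [0.819, 0.574, 0.0, 0.001]
ft_force: [-21.0, 3.3, 54.0]
grip_width: 0.0
grasp_force: 27.1
clock: 6.93
position: [0.4697, -0.1449, 0.2339]
ee_rot: [0.819, 0.574, 0.0, 0.002]
ft_force: [-16.6, 3.4, 39.1]
grip_width: 0.001
grasp_force: 19.5
delta [-0.0023 -0.0021  0.0073] yaw frac -0.005 tip in machine [np.float64(-72.1), np.float64(-0.8), np.float64(216.9)] F [-16.6   3.4  39.1] t 6.9333 tilt [ 0.002 -0.002]
```

```bash
python3 -m crank '[[0,0,-0.05,0],[0,0,-0.12,0],[0,0,-0.15,0],[0.08,0,-0.15,0],[0.16,0,-0.15,0]]'>/dev/null; python3 -m crank '[[0.08,0,0,0],[0.16,0,0,0],[0.172,0,0,0],[0.172,0,0,0]]'>/dev/null; python3 go.py 60 0 225
```

```text
delta [-0.0088 -0.0009  0.1186] yaw frac -0.0 tip in machine [np.float64(63.5), np.float64(-0.4), np.float64(272.4)] F [-0.8 -0.6 -0.2] t 7.6833 tilt [-0.001  0.001]
```

```bash
python3 -m crank '[[-0.008,0,0.05,0],[-0.008,0,0.09,0],[-0.008,0,0.118,0],[-0.008,0,0.118,0]]'>/dev/null; python3 go.py 60 0 205
python3 - <<'E'
from h import *
o=readout.get_obs(); Rt=R.from_quat(o['ee_rot']).as_matrix(); p0=o['position']
im,K,Rm,t=cam('scene'); c=(175,255,205,300); s=8
im=cv2.convertScaleAbs(cv2.resize(im[c[0]:c[1],c[2]:c[3],::-1],None,fx=s,fy=s,interpolation=cv2.INTER_CUBIC),alpha=1.3,beta=10)
u=(proj(K,Rm,t,p0+Rt@np.array([0,0,17])/1000)-[c[2],c[0]]+.5)*s; cv2.circle(im,tuple(int(v) for v in u),3,(0,0,255),-1)
cv2.imwrite('pics/a4.png',im)
E
```

```text
delta [ 0.01   -0.0003  0.046 ] yaw frac -0.006 tip in machine [np.float64(56.0), np.float64(-0.2), np.float64(223.4)] F [-0.1  0.2  0.7] t 8.0167 tilt [-0.004  0.   ]
```

View pics/a4.png

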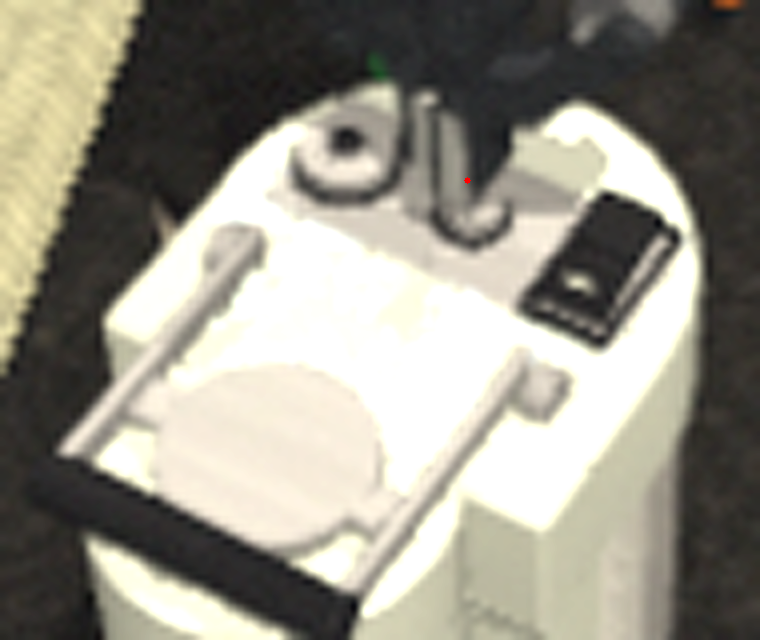

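The lever lies flat over the well and the rocker is down. The fingertips, about (440,222), are just left of the small key at (475,212), so I'll nudge towards it and press.

```bash
python3 -m crank '[[0.01,0.006,0,0],[0.01,0.006,0.02,0],[0.01,0.006,0.034,0],[0.01,0.006,0.04,0],[0.01,0.006,0.044,0]]'; python3 -m crank '[[0,0,0.003,0],[0,0,0.006,0],[0,0,0.006,0],[0,0,0.006,0]]'; python3 go.py 60 0 205
```

```text
clock: 8.48
position: [0.5169, -0.0198, 0.2251]
ee_rot: [0.819, 0.574, -0.0, -0.0]
ft_force: [-1.6, 0.5, 2.5]
grip_width: -0.003
grasp_force: 1.1
clock: 8.82
position: [0.517, -0.0199, 0.2233]
ee_rot: [0.819, 0.574, -0.0, 0.0]
ft_force: [-3.0, 0.0, 3.1]
grip_width: -0.001
grasp_force: 1.9
delta [-0.004  -0.0085  0.0033] yaw frac -0.005 tip in machine [np.float64(61.6), np.float64(-3.4), np.float64(206.3)] F [-3.   0.   3.1] t 8.8167 tilt [-0. -0.]
```

```bash
python3 -m crank '[[0,0,0.004,0],[0,0,0.007,0],[0,0,0.007,0],[0,0,0.007,0],[0,0,0.007,0]]'; python3 -m crank '[[0,0,0.003,0],[0,0,0.003,0],[0,0,0.003,0]]'
```

```text
clock: 9.23
position: [0.5173, -0.0199, 0.2219]
ee_rot: [0.819, 0.574, 0.0, 0.001]
ft_force: [-8.4, 0.1, 16.9]
grip_width: 0.003
grasp_force: 8.6
clock: 9.48
position: [0.5173, -0.0198, 0.2217]
ee_rot: [0.819, 0.574, 0.0, 0.001]
ft_force: [-13.9, -0.4, 26.8]
grip_width: -0.002
grasp_force: 13.2
```

Hard stop at tip height 204.8 mm, so the key is fully in (205 expected). I'll lift clear and check.

```bash
python3 -m crank '[[0,0,-0.05,0],[0,0,-0.12,0],[0,0,-0.2,0],[0,0,-0.28,0],[0,0,-0.35,0]]'>/dev/null; python3 -m crank '[[-0.08,0,0,0],[-0.16,0,0,0],[-0.16,0,0,0],[-0.16,0,0,0],[-0.16,0,0,0]]'
python3 - <<'E'
from h import *
im,K,Rm,t=cam('scene'); c=(175,300,205,320); s=4.7
cv2.imwrite('pics/a5.png',cv2.resize(im[c[0]:c[1],c[2]:c[3],::-1],None,fx=s,fy=s,interpolation=cv2.INTER_CUBIC))
E
```

```text
clock: 10.32
position: [0.4954, -0.0797, 0.3589]
ee_rot: [0.819, 0.574, 0.0, -0.0]
ft_force: [0.2, -0.2, -0.2]
grip_width: -0.002
grasp_force: 0.0
```

View pics/a5.png

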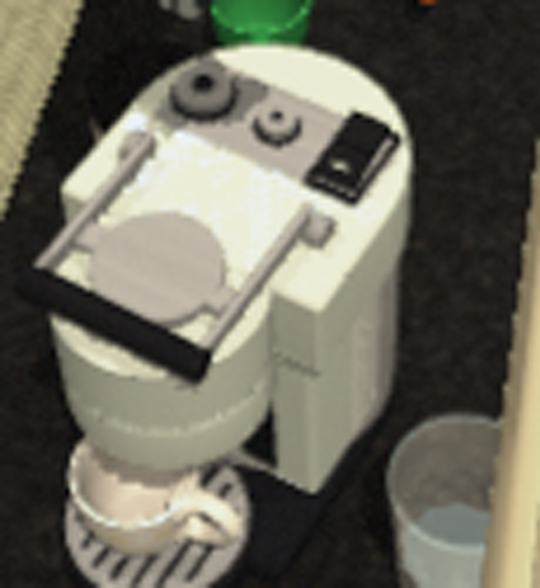

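The picture shows the lever flat, the rocker on at (350,160), both keys out at (278,125) and (205,95), and the cup in place at (140,505). Handing in.

```bash
python3 -c "
from workcell import manip; print(manip.hand_in())"
```

```text
the job is handed in; nothing more can be done
None
```

The espresso job is handed in: rocker switched on, lever locked, small key pressed fully in and back out, and the cup still in place in the last picture; hand-in returned no verdict.

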